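Bring the ball pan to the loading chute

TASK

Take the ball pan firmly by its handle and lift it off the rail it is clipped to, straight up against its sprung claws. Keep it level so that the loose steel ball stays in the middle of the dish, and swing it through about a quarter turn until the spout looks down the loading chute that feeds the rod end. Finish while still holding the pan, still and level, with the tip of the spout inside the chute's mouth, midway between its cheeks and close above its floor but touching neither, ready to tip the ball in; leave the bench's other things where they are.

Things in the scene. Friction and masses are not known exactly. Their poses are not given: they have to be found in the camera images.
- ball_pan: Shallow dished aluminium pan, black handle, 0.20 kg. Origin: dish axis, lowest point of the hollow face. +x level towards the spout, -x along the handle, +z up. Dish 98 mm across; flat to radius 4 mm, then rising at 5 degrees to radius 26 mm, at 11 degrees to 44 mm, then a rim up to z = +13 mm, open at the spout
- handle_grip (a point): Middle of the handle's section, at pan x = -76, z = +3 mm; a good place to grip, across its width, with 50 N or more (a light grip lets the pan droop). The handle is a straight bar 16 mm wide (pan y), 18 mm high (pan z = -6 to +12 mm), from pan x = -61 to -125 mm; at the start it is free below down to the bench. Axes as the pan's
- spout_tip (a point): Middle of the spout tip's lower edge, at pan x = +78, z = +3.8 mm. The spout is an open channel 28 mm wide outside, from the rim to here, its cheeks' tops at pan z = +13 mm. Axes as the pan's
- steel_ball_center (a point): Centre of the loose polished steel ball, 25 mm in diameter, 65 g, lying in the pan; when centred it is on the pan's z axis, 12.5 mm above the pan's origin
- clip_rail: Fixed steel top-hat rail on two feet, 35 mm wide, 220 mm long. Origin: on the bench under its middle. The rail runs along y, its top at z = 75 mm. The pan sits across it, spout towards the rail's +x. Grey end stops, 42 mm wide, rise to z = 86 mm at y = -104 and +104 mm
- loading_chute: Fixed grey base plate 262 x 80 mm with a sloping open steel trough that leads down into the eye of a rod end held in a nest. Origin: on the bench, under the trough. +x is the direction in which the ball will run, from the mouth (x = -100 mm) down to the rod end (eye at x = +29 mm)
- chute_mouth (a point): Middle of the front edge of the trough's floor at its mouth, upper face, 92 mm above the bench. Axes as the chute's: +x level, into the trough. The floor falls at 16 degrees from here; 44 mm clear between the cheeks, which stand 20 mm above the floor
- dip_tin: Round tin, 60 mm across, 42 mm high, a bystander; origin at the centre of its underside
- hex_nut: Steel hexagon nut, 36 x 41 mm, 18 mm high, a bystander; origin at the centre of its underside
- gauge_block: Small ground steel setting block, 28 x 70 x 22 mm, a bystander; origin at the centre of its underside
- steel_ball: The loose ball as a body; its origin lies on the ball's surface and rolls with it, so use steel_ball_center for its place
- pan_foot (a point): Middle of the underside of the black foot below the pan, at pan x = -34, z = -12 mm; it stands on the rail. Foot 35 (x) x 40 mm (y). Sprung claws on both sides (24 mm out in x, 10 mm down) hook under the rail's edges; a straight upward pull of about 5 to 10 N springs them off within 8 mm of lift; nothing to press. Axes as the pan's

How it is judged (in metres and radians):
On the way, in this order (a step that is already met when the one before it is completed fails the run):
1. the pan is lifted clear of the rail, level, with the ball in the middle (z of ball_pan in the frame of clip_rail above 0.11 m and angle between ball_pan's own z axis and vertical below 0.12 rad and contact force between ball_pan and clip_rail below 0.2 N and horizontal distance between steel_ball_center and ball_pan below 0.018 m), for 0.1 s.
2. still in the air and level, the pan is turned so that it lies along the chute (angle between the x axis of ball_pan and the x axis of loading_chute, either way round below 0.2 rad and height (world z) of ball_pan above 0.085 m and angle between ball_pan's own z axis and vertical below 0.12 rad and horizontal distance between steel_ball_center and ball_pan below 0.018 m), for 0.1 s.
At the end, for the whole second after the job is handed in: Held by the gripper alone, at rest: pan level within 4 deg and along the chute within 8 deg, spout forward, its tip's lower edge 2-28 mm inside the mouth, within 7 mm of its middle, 0-18 mm above the floor edge, chute untouched; ball still, within 10 mm of the dish's centre (x of spout_tip in the frame of chute_mouth between 0.002 and 0.028 m and y of spout_tip in the frame of chute_mouth between -0.007 and 0.007 m and z of spout_tip in the frame of chute_mouth between 0 and 0.018 m and x of ball_pan in the frame of chute_mouth below -0.04 m and angle between the x axis of ball_pan and the x axis of loading_chute, either way round below 0.14 rad and angle between ball_pan's own z axis and vertical below 0.07 rad and horizontal distance between steel_ball_center and ball_pan below 0.01 m and height (world z) of steel_ball_center above 0.09 m and contact force between ball_pan and loading_chute below 0.2 N and contact force between the fingers and ball_pan above 2 N and linear speed of ball_pan below 0.02 m/s and linear speed of steel_ball below 0.05 m/s and contact force between ball_pan and clip_rail below 0.2 N); the arm keeps its last pose, push and grip.
It fails at once if the ball runs more than 20 mm from the middle of the dish (horizontal distance between steel_ball_center and ball_pan above 0.02 m).
It fails at once if the pan is tilted more than 9 degrees (angle between ball_pan's own z axis and vertical above 0.157 rad).
It fails at once if the ball is held or pushed by the gripper (contact force between the fingers and steel_ball above 0.5 N).
It fails at once if the pan knocks against the chute (contact force between ball_pan and loading_chute above 8 N).
It fails at once if a bystander is moved (distance of any of dip_tin, hex_nut, gauge_block from where it was at the start of the episode above 0.02 m).
It also fails if it takes over 45 s, if anything falls off the work surface, if the arm or the gripper's body presses on something with over 40 N, if the wrist force passes 120 N, or if a joint passes its speed limit or range.

ROBOT

A 6-joint arm with a two-finger parallel gripper is mounted at the origin on a cart in front of the work surface, level with it; the furniture and walls round the work are solid. World frame = base frame: x ahead of the robot, y to its left, z up, the work surface at z = 0. Lengths are in mm, angles in rad, forces in N, time in s.
With the tool pointing down it reaches from about 250 to 725 mm from the base axis. Payload 9.7 kg.
Tool frame: the origin (TCP) lies midway between the tips of the shut fingers; the grasp point (between the pads) lies 19 mm behind it; z points along the fingers, y is the direction in which the jaws open and shut (so a half turn about z gives the same grasp; the last joint's range is limited). The gripper opens to 85 mm and grips with 20 to 120 N. Pads are 22 mm wide; open, the fingers measure 114 mm over their backs; the gripper's body (76 mm by 85 mm) begins 54 mm behind the grasp point. The pads swing forward as they close: fully open they stand 13 mm farther back than shut.
Start: joints at [1.295, 0.087, 0.176, 1.66, 0, 1.571], TCP at [149.772, 529.212, 231.284] pointing down, gripper open.
Joint ranges: [-3.13, 3.13], [-0.85, 1.81], [-1.15, 1.24], [-2.2, 2.28], [-1.44, 1.52], [-3.14, 3.14]. Speed limits (rad/s): [2.22, 2.22, 2.57, 3.14, 3.14, 3.14].

INTERFACE

Orientations are given as a unit quaternion [x, y, z, w].
In Python, from bench import arm gives the robot as it stands. The module is installed in compiled form; this text tells all that it offers.
- The arm moves only by the shell command python3 -m handwheel 'ROWS' [FORCE]. ROWS is JSON, a list of rows, each an object of numbers: "dx", "dy", "dz": the shift along the tool's x, y, z in units of 200 mm (1.0 is 200 mm); "ax", "ay", "az": the turn, a rotation vector about the tool's x, y, z in units of 10 degrees (1.0 is 10 degrees); "grip": the finger opening in mm, from 0 to 85.4. A call has 1 to 5 rows; each row shifts and turns the commanded pose from where the row before left it, along the tool's axes as they then stand; what a row does not reach is not made up. A row lasts 1/8 s, in which the tool goes at most 62.5 mm and 10.7 degrees, less where a joint would pass 70% of its speed; a pose out of reach is approached as far as the arm can. A call with a number of a shift or a turn outside -1 to 1 is refused whole. A call with a gripper value outside its range is refused whole. The fingers move at their own pace and stop on an object; FORCE is the grip in N (left out, the last holds). Time passes only in rows, so rows that do not move let the fingers close. It gives the time, the measured TCP pose, the force and the opening at its end, in the units of the state.
- arm.state(): the state, without advancing time (a new reading comes with each control period).
- arm.camera(name): name is "side" or "top"; returns a dict with "img" (400x640x3 uint8, red, green, blue), "depth" (400x640 float32, mm along the optical axis (not along the pixel's ray), 0 where there is no reading), "fx", "fy", "cx", "cy" (pixels), "k1" (the pictures are not rectified: a ray, as slopes to the right and down, at radius r is drawn at 1 + k1 r^2 times it, then the intrinsics apply), "position" and "rotation" of the camera in the world. Camera axes: x right, y down, z forward; pixel columns grow to the right and rows downward; lengths in mm; the calibration is good to about 2 mm. A picture is of the moment at which its call begins.
- arm.close_job(): hands the job in, once; it reports no verdict.
Trained networks look in the newest picture that a camera, given by its name, has taken for a name from the list of things; names that differ only in an ending like _2 or _b are one class to them, and where a whole thing is asked for, a point or a joint stands for the part that bears it (a point fixed in the world has none). Each returns a list of dicts, best first, with "score" (0 to 1); they miss things now and then, are a little off and sometimes report something else, mostly with a low value. They report only what shows in the picture. A call takes as long as a camera call.
- arm.spot_in(camera, query): "position" ([column, row] as shares, 0 to 1, of the picture: columns of its width, rows of its height, amid what is visible of it).
The state is a dict: "t": time; "joint_pos": joint angles; "joint_vel": joint speeds; "tau": joint torques, N m; "eef_pos": TCP position; "eef_rot": TCP orientation; "force": force on the tool from outside, world axes, zero at the start; "ft_torque": the same for the moment, N m; "finger_gap": finger opening in mm.
Only numpy, scipy, OpenCV 4.12 (cv2) and the standard library are available. Lean on these libraries where they do the work, as an engineer would, in place of code of your own. Each camera call takes 0.05 s, during which the arm holds its last target. There are 200 camera calls.

## Working session

There is one attempt and no reset: what is moved stays moved. The work goes in short steps, Python scripts to look and compute and a shell command to move; the robot and the scene stay as the last step left them, time stands still between calls to the robot, and variables do not carry over. Pictures are saved under pics/ and viewed, about 8 in all and at most 12, crops included, and the job is handed in when it is done.

```bash
mkdir -p pics
cat > h.py <<'E'
import numpy as np, cv2
from bench import arm
from scipy.spatial.transform import Rotation as R
def rot(c):
    r=np.array(c["rotation"],float)
    return r if r.shape==(3,3) else R.from_quat(r).as_matrix()
def ray(c,u,v):
    K=np.array([[c["fx"],0,c["cx"]],[0,c["fy"],c["cy"]],[0,0,1]])
    p=cv2.undistortPoints(np.array([[[u,v]]],float),K,np.array([c["k1"],0,0,0,0.]))[0,0]
    return np.array([p[0],p[1],1.])
def pix_depth(c,u,v,w=2):
    d=c["depth"][int(v)-w:int(v)+w+1,int(u)-w:int(u)+w+1]; d=np.median(d[d>0])
    return rot(c)@(ray(c,u,v)*d)+np.array(c["position"])
def pix_z(c,u,v,z):
    r=rot(c)@ray(c,u,v); p=np.array(c["position"]); return p+r*(z-p[2])/r[2]
def cloud(c):
    h,w=c["depth"].shape; K=np.array([[c["fx"],0,c["cx"]],[0,c["fy"],c["cy"]],[0,0,1]])
    uu,vv=np.meshgrid(np.arange(w),np.arange(h)); q=np.stack([uu,vv],-1).reshape(-1,1,2).astype(float)
    p=cv2.undistortPoints(q,K,np.array([c["k1"],0,0,0,0.]))[:,0]
    d=c["depth"].reshape(-1); P=np.c_[p*d[:,None],d]@rot(c).T+np.array(c["position"])
    P[d<=0]=np.nan
    return P.reshape(h,w,3)
E
python3 - <<'E'
from h import *
np.set_printoptions(precision=1,suppress=True)
print(arm.state())
for n in("top","side"):
    c=arm.camera(n); cv2.imwrite(f"pics/{n}0.png",c["img"][:,:,::-1]); np.savez(f"{n}0.npz",**c)
    print(n,c["position"],rot(c).round(3).tolist(),c["fx"],c["k1"])
    for q in["ball_pan","handle_grip","spout_tip","steel_ball_center","clip_rail","loading_chute","chute_mouth","dip_tin","hex_nut","gauge_block","pan_foot"]:
        for s in arm.spot_in(n,q)[:2]:
            u,v=s["position"][0]*640,s["position"][1]*400
            try:print(q,round(s["score"],2),round(u),round(v),pix_depth(c,u,v))
            except Exception as e:print(q,u,v,e)
E
```

```text
{'t': 0.0, 'joint_pos': array([1.3, 0.1, 0.2, 1.7, 0. , 1.6]), 'joint_vel': array([ 0.,  0.,  0.,  0., -0., -0.]), 'tau': array([ -0. , -52. ,  46.5,   0. ,  -0. ,  -0. ]), 'eef_pos': array([149.7, 529. , 230.6]), 'eef_rot': array([ 0.1,  1. , -0. , -0. ]), 'force': array([0.2, 0.6, 0.2]), 'ft_torque': array([ 0., -0.,  0.]), 'finger_gap': 85.42840444053532}
top [464.4 181.1 961.8] [[-0.013, -0.993, 0.114], [-1.0, 0.015, 0.017], [-0.018, -0.113, -0.993]] 465.83185987528753 0.04003946491475854
ball_pan 0.58 308 146 [651.1 211.5 103. ]
handle_grip 0.73 307 148 [647.5 214.1 102.4]
spout_tip 0.72 305 148 [646.8 217.1 101.3]
steel_ball_center 0.51 301 143 [654.2 225.4 110.7]
clip_rail 0.77 278 170 [613.3 273.6  62.4]
clip_rail 0.35 310 147 [652.3 208.2  88.4]
loading_chute 0.58 410 257 [440.5  19.3  53.2]
loading_chute 0.19 229 249 [460.3 380.5   2.1]
chute_mouth 0.57 408 258 [438.3  23.3  53.8]
dip_tin 0.6 249 274 [411.  331.6  43. ]
hex_nut 0.64 229 251 [456.5 375.8  17.8]
gauge_block 0.81 238 222 [513.1 357.9  22.3]
gauge_block 0.58 309 151 [643.6 209.9  88.5]
side [219.  879.6 733.7] [[-0.887, -0.277, 0.369], [-0.461, 0.558, -0.69], [-0.015, -0.782, -0.623]] 490.1981002326846 -0.1268923300781113
ball_pan 0.72 405 199 [427.3 106.8  81.3]
ball_pan 0.62 289 198 [641.9 218.5  88.7]
handle_grip 0.71 285 200 [647.3 225.6  88.1]
spout_tip 0.8 285 199 [646.8 224.2  88.6]
steel_ball_center 0.62 279 195 [655.1 234.2 103.8]
clip_rail 0.78 282 237 [611.3 299.6  61.3]
clip_rail 0.72 289 198 [640.8 218.2  88.8]
loading_chute 0.83 406 199 [426.6 104.8  82.5]
loading_chute 0.23 367 301 [403.4 357.2  42.1]
chute_mouth 0.94 404 200 [442.1  57.1  37.1]
dip_tin 0.76 367 301 [405.7 356.2  41.9]
hex_nut 0.87 325 314 [472.5 386.1  -0.1]
gauge_block 0.84 313 293 [507.7 368.6  21.5]
pan_foot 0.95 285 196 [645.4 226.2  99.4]
```

Run:
```python
import cv2,numpy as np
a=cv2.imread("pics/top0.png")[80:340,180:520]; cv2.imwrite("pics/t0c.png",cv2.resize(a,None,fx=2.3,fy=2.3,interpolation=cv2.INTER_CUBIC))
a=cv2.imread("pics/side0.png")[120:340,220:500]; cv2.imwrite("pics/s0c.png",cv2.resize(a,None,fx=2.7,fy=2.7,interpolation=cv2.INTER_CUBIC))
```

```text
(no output)
```

View pics/t0c.png

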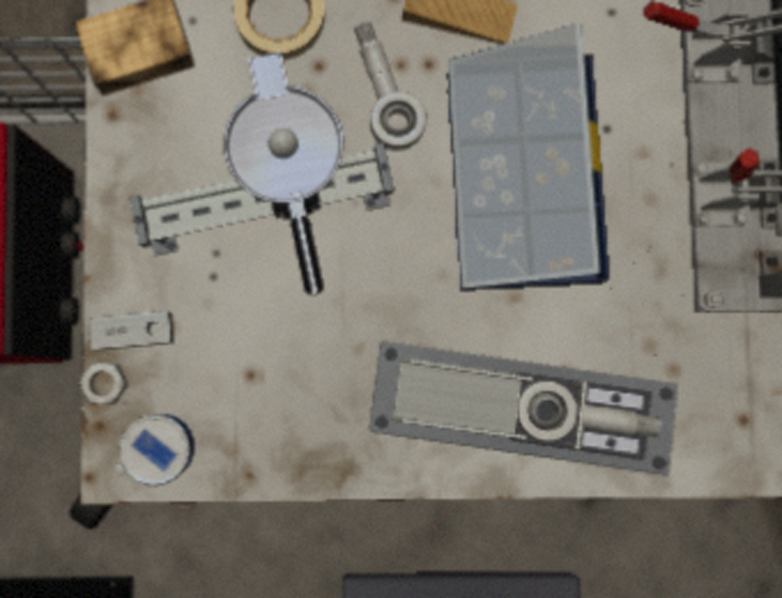

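View pics/s0c.png

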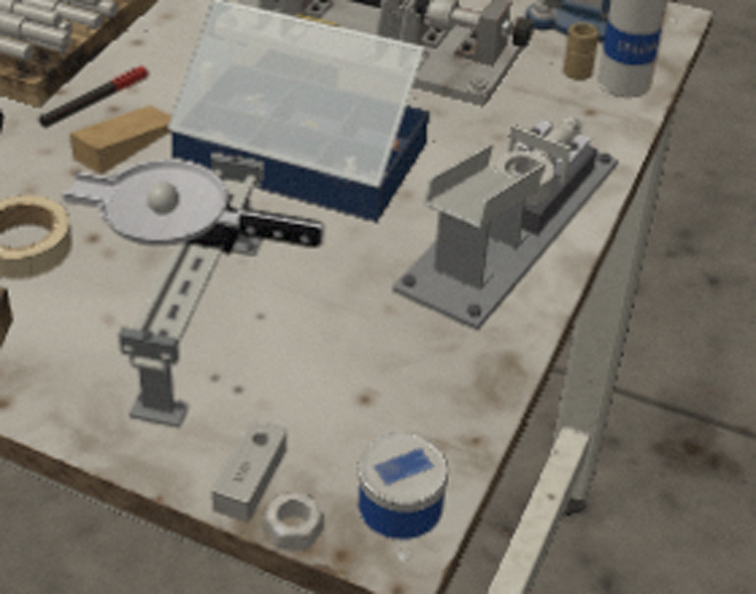

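The top view shows the pan's spout pointing up in the picture (+x) with its handle towards the robot. The chute mouth is at the left (+y) end, so the spout must finish pointing along about -y. Next I'll get precise poses from the clouds.

```bash
cat > meas.py <<'E'
from h import *
np.set_printoptions(precision=1,suppress=True)
def load(f): 
    z=np.load(f); return {k:z[k] for k in z.files}
def axis(P):
    m=P.mean(0); w,v=np.linalg.eigh(np.cov((P-m).T)); d=v[:,-1]; return m,d,np.degrees(np.arctan2(d[1],d[0]))
E
python3 - <<'E'
from meas import *
for n in("top","side"):
    c=load(n+"0.npz"); C=cloud(c).reshape(-1,3); I=c["img"].reshape(-1,3).astype(int)
    ok=np.isfinite(C[:,0])
    s=ok&(C[:,2]>88)&(C[:,2]<106)&(C[:,0]>510)&(C[:,0]<592)&(C[:,1]>180)&(C[:,1]<260)
    P=C[s]; print(n,"handle",len(P),axis(P[:,:2]),P.min(0),P.max(0),np.median(P[:,2]))
    # dish: rim
    s=ok&(C[:,2]>84)&(C[:,2]<106)&(C[:,0]>590)&(C[:,0]<760)&(C[:,1]>150)&(C[:,1]<300)
    P=C[s]; r=cv2.minEnclosingCircle(P[:,:2].astype(np.float32)); print(" dish",len(P),P.min(0),P.max(0),"rectspan",r)
    # ball top
    s=ok&(C[:,2]>106)&(C[:,2]<125)&(abs(C[:,0]-655)<40)&(abs(C[:,1]-228)<40); P=C[s]; print(" ball",len(P),P.mean(0),P[:,2].max())
    # base plate of chute
    s=ok&(C[:,2]>3)&(C[:,2]<20)&(C[:,0]>370)&(C[:,0]<520)&(C[:,1]>-130)&(C[:,1]<190)
    P=C[s]; print(" base",len(P),cv2.minAreaRect(P[:,:2].astype(np.float32)),np.median(P[:,2]))
    s=ok&(C[:,2]>50)&(C[:,2]<125)&(C[:,0]>370)&(C[:,0]<520)&(C[:,1]>20)&(C[:,1]<190)
    P=C[s]; print(" trough",len(P),cv2.minAreaRect(P[:,:2].astype(np.float32)),P.min(0),P.max(0),axis(P[:,:2])[2])
# ball from image: bright? network spot at z 99.5
    for q in["steel_ball_center"]:pass
c=load("top0.npz")
print("ball ctr top(283,142 crop)",pix_z(c,180+283/2.3,80+142/2.3,100))
for u,v,z in[(268,60,96),(313,290,99),(295,212,99)]: print(pix_z(c,180+u/2.3,80+v/2.3,z))
for u,v in[(400,363),(393,412),(397,388),(522,380),(515,432)]: print("tr",pix_z(c,180+u/2.3,80+v/2.3,92),pix_depth(c,180+u/2.3,80+v/2.3,1))
for u,v in[(383,343),(371,430),(677,383),(667,474)]: print("base",pix_z(c,180+u/2.3,80+v/2.3,8))
E
```

```text
top handle 264 (array([563.4, 202.7]), array([-1. , -0.2]), np.float64(-168.4819511506277)) [535.5 190.9  90.5] [592.  215.  104.3] 98.73942688457032
 dish 2325 [590.3 174.1  84. ] [736.8 270.6 106. ] rectspan ((662.3198852539062, 221.5027313232422), 74.5568618774414)
 ball 101 [657.8 221.9 109.6] 115.27202739527831
 base 2509 ((444.93316650390625, 30.047775268554688), (149.3924102783203, 319.6466979980469), 0.3399014174938202) 7.69671443875859
 trough 1562 ((448.684326171875, 74.84795379638672), (117.33280944824219, 49.84600830078125), 81.09378814697266) [417.3  20.   50.5] [481.3 135.5 113.4] 80.36324485371682
side handle 244 (array([563.3, 209.5]), array([-1. , -0.2]), np.float64(-168.3070450067615)) [536.1 194.6  88.1] [591.7 220.  101.7] 97.2986511247546
 dish 1388 [590.4 175.9  84.1] [737.8 273.4 105.9] rectspan ((663.4915771484375, 223.26974487304688), 74.38646697998047)
 ball 49 [656.9 227.4 109.6] 113.20440427528092
 base 1442 ((445.95196533203125, 29.363540649414062), (144.55990600585938, 320.19439697265625), 2.5763309001922607) 8.153795991633274
 trough 903 ((448.16436767578125, 77.96837615966797), (121.47161865234375, 52.70872116088867), 80.80461120605469) [416.   20.5  50.2] [482.4 141.  113.6] 83.23613168423053
ball ctr top(283,142 crop) [659.4 221.3 100. ]
[729.8 233.3  96. ]
[537.3 198.3  99. ]
[601.3 212.1  99. ]
tr [477.9 129.   92. ] [479.2 123.9   8.1]
tr [438.9 135.5  92. ] [436.4 131.1   9.6]
tr [457.9 131.8  92. ] [457.3 127.2  10. ]
tr [463.1  31.6  92. ] [463.1  27.2  66.3]
tr [422.   38.7  92. ] [420.5  33.7  61.6]
base [497.  138.6   8. ]
base [421.  150.7   8. ]
base [ 458.9 -117.3    8. ]
base [ 380.9 -104.5    8. ]
```

Run:
```python
from meas import *
s=arm.state(); M=R.from_quat(s["eef_rot"]).as_matrix(); print(M.round(4).tolist(), s["joint_pos"].round(3))
h=np.radians(-98.8); X=np.array([np.cos(h),np.sin(h)]);Y=np.array([-X[1],X[0]]); m=np.array([458,132])
for n in("top","side"):
    c=load(n+"0.npz"); C=cloud(c).reshape(-1,3); C=C[np.isfinite(C[:,0])]
    L=np.c_[(C[:,:2]-m)@X,(C[:,:2]-m)@Y,C[:,2]]
    L=L[(abs(L[:,1])<60)&(L[:,0]>-60)&(L[:,0]<130)]
    print(n,"floor by x-bin")
    for a in range(-8,90,8):
        q=L[(L[:,0]>=a)&(L[:,0]<a+8)&(abs(L[:,1])<12)&(L[:,2]>50)]
        e=L[(L[:,0]>=a)&(L[:,0]<a+8)&(L[:,2]>55)]
        if len(q): print(a,len(q),np.median(q[:,2]).round(1),"yrange",e[:,1].min().round(1),e[:,1].max().round(1), "cheek side meds",np.median(e[e[:,1]<-16,1]).round(1),np.median(e[e[:,1]>16,1]).round(1))
    f=L[(L[:,2]>85)]; print("x min of z>85",np.sort(f[:,0])[:6])
    # obstacles
    b=C[(C[:,0]>400)&(C[:,0]<720)&(C[:,1]>20)&(C[:,1]<170)&(C[:,2]>40)]
    for y in range(20,170,25):
        q=b[(b[:,1]>=y)&(b[:,1]<y+25)&(b[:,0]>500)]
        if len(q):print("obst y",y,"x",q[:,0].min(),q[:,0].max(),"zmax",q[:,2].max(), "xmin z>120",q[q[:,2]>120,0].min() if (q[:,2]>120).any() else None)
```

```text
[[-0.9622, 0.2723, 0.0], [0.2723, 0.9622, -0.0], [-0.0, -0.0, -1.0]] [ 1.3  0.1  0.2  1.7 -0.   1.6]
top floor by x-bin
-8 5 91.0 yrange -21.0 23.5 cheek side meds -19.2 22.6
0 58 91.2 yrange -25.1 24.3 cheek side meds -21.3 20.5
8 53 88.7 yrange -24.5 24.6 cheek side meds -21.2 20.2
16 56 86.7 yrange -25.2 24.4 cheek side meds -21.1 20.7
24 52 84.3 yrange -25.3 23.8 cheek side meds -20.8 20.2
32 55 81.5 yrange -25.1 24.4 cheek side meds -20.9 21.2
40 55 79.1 yrange -25.4 24.2 cheek side meds -21.3 20.5
48 53 77.2 yrange -24.6 23.8 cheek side meds -21.1 20.2
56 53 74.7 yrange -25.2 24.4 cheek side meds -20.7 20.7
64 50 72.5 yrange -24.4 24.2 cheek side meds -21.0 20.5
72 53 69.9 yrange -25.2 23.7 cheek side meds -21.1 19.8
80 52 67.8 yrange -25.3 24.3 cheek side meds -21.2 20.6
88 51 65.1 yrange -25.1 24.1 cheek side meds -20.9 20.8
x min of z>85 [-0.8 -0.7 -0.5 -0.5 -0.5 -0.2]
obst y 20 x 543.4065488876897 719.9307279656713 zmax 98.0061822715287 xmin z>120 None
obst y 45 x 542.7856642930052 719.8948683661681 zmax 75.03221911193191 xmin z>120 None
obst y 70 x 542.0416341938503 719.95
[... 752 characters left out ...]
5 72.0 yrange -27.3 23.6 cheek side meds -25.5 21.7
72 13 69.4 yrange -27.9 23.0 cheek side meds -25.5 21.7
80 12 66.9 yrange -26.5 23.8 cheek side meds -25.1 21.9
88 13 64.5 yrange -26.7 24.6 cheek side meds -25.3 21.4
x min of z>85 [-5.9 -5.1 -4.8 -4.5 -4.4 -4.3]
obst y 20 x 544.5496112711877 719.9765648376574 zmax 97.21803515454758 xmin z>120 None
obst y 45 x 543.237508434305 719.6590089303073 zmax 76.95937658325442 xmin z>120 None
obst y 70 x 542.8088281021485 719.5923204744197 zmax 55.664283307873006 xmin z>120 None
obst y 120 x 620.2762870366132 662.088132247829 zmax 89.33999022518935 xmin z>120 None
obst y 145 x 618.6746423111451 660.8433400125338 zmax 88.5508577668246 xmin z>120 None
```

```bash
python3 -m handwheel '[{"dx":-0.21,"dy":-0.08},{"dx":-0.21,"dy":-0.08},{"dx":-0.21,"dy":-0.08},{"dx":-0.21,"dy":-0.08},{"dx":-0.21,"dy":-0.08}]' 60
python3 -m handwheel '[{"dx":-0.21,"dy":-0.08},{"dx":-0.21,"dy":-0.08},{"dx":-0.21,"dy":-0.08},{"dx":-0.21,"dy":-0.08},{"dx":-0.21,"dy":-0.08}]'
python3 -m handwheel '[{"dx":-0.21,"dy":-0.08},{"dx":-0.21,"dy":-0.08},{"az":-0.9},{"az":-0.9},{"az":-0.9}]'
python3 -m handwheel '[{"grip":50},{"dx":0}]'
python3 - <<'E'
from meas import *
c=arm.camera("side");cv2.imwrite("pics/s1.png",c["img"][:,:,::-1]); s=arm.state();print(s["t"],s["eef_pos"],s["joint_pos"].round(3))
M=R.from_quat(s["eef_rot"]).as_matrix();print(M.round(4).tolist(),np.degrees(np.arctan2(M[1,1],M[0,1])),M.T@(np.array([584,207.5,71])-s["eef_pos"])/200)
E
```

```text
1.25 [149.8 529.2 231.3] [1.3 0.1 0.2 1.7 0.  1.6]
[[-0.9622, 0.2723, -0.0], [0.2723, 0.9622, -0.0], [0.0, -0.0, -1.0]] 74.1980464040749 [-2.5 -1.   0.8]schema error: expected keys dx, dy, dz, ax, ay, az, grip
schema error: expected keys dx, dy, dz, ax, ay, az, grip
schema error: expected keys dx, dy, dz, ax, ay, az, grip
schema error: expected keys dx, dy, dz, ax, ay, az, grip
```

```bash
python3 -m handwheel '[{"dx":-0.21,"dy":-0.08,"dz":0,"ax":0,"ay":0,"az":0,"grip":60},{"dx":-0.21,"dy":-0.08,"dz":0,"ax":0,"ay":0,"az":0,"grip":60},{"dx":-0.21,"dy":-0.08,"dz":0,"ax":0,"ay":0,"az":0,"grip":60},{"dx":-0.21,"dy":-0.08,"dz":0,"ax":0,"ay":0,"az":0,"grip":60},{"dx":-0.21,"dy":-0.08,"dz":0,"ax":0,"ay":0,"az":0,"grip":60}]' 60
python3 -m handwheel '[{"dx":-0.21,"dy":-0.08,"dz":0,"ax":0,"ay":0,"az":0,"grip":60},{"dx":-0.21,"dy":-0.08,"dz":0,"ax":0,"ay":0,"az":0,"grip":60},{"dx":-0.21,"dy":-0.08,"dz":0,"ax":0,"ay":0,"az":0,"grip":60},{"dx":-0.21,"dy":-0.08,"dz":0,"ax":0,"ay":0,"az":0,"grip":60},{"dx":-0.21,"dy":-0.08,"dz":0,"ax":0,"ay":0,"az":0,"grip":60}]'
python3 -m handwheel '[{"dx":-0.21,"dy":-0.08,"dz":0,"ax":0,"ay":0,"az":0,"grip":60},{"dx":-0.21,"dy":-0.08,"dz":0,"ax":0,"ay":0,"az":0,"grip":60},{"dx":0,"dy":0,"dz":0,"ax":0,"ay":0,"az":-0.9,"grip":60},{"dx":0,"dy":0,"dz":0,"ax":0,"ay":0,"az":-0.9,"grip":60},{"dx":0,"dy":0,"dz":0,"ax":0,"ay":0,"az":-0.9,"grip":60}]'
python3 -m handwheel '[{"dx":0,"dy":0,"dz":0,"ax":0,"ay":0,"az":0,"grip":60}]'
python3 - <<'E'
from meas import *
s=arm.state();print(s["t"],s["eef_pos"],s["joint_pos"].round(3))
M=R.from_quat(s["eef_rot"]).as_matrix();print(M.round(4).tolist(),np.degrees(np.arctan2(M[1,1],M[0,1])),M.T@(np.array([584,207.5,71])-s["eef_pos"])/200)
E
```

```text
t: 1.88
eef_pos: [331.1, 394.1, 231.4]
eef_rot: [0.137, 0.991, 0.0, 0.0]
force: [-0.2, 0.7, -0.5]
finger_gap: 59.9
t: 2.5
eef_pos: [511.4, 259.9, 231.4]
eef_rot: [0.137, 0.991, 0.0, 0.0]
force: [-1.3, 0.8, 0.4]
finger_gap: 59.9
t: 3.12
eef_pos: [582.6, 207.0, 231.1]
eef_rot: [-0.1, 0.995, -0.0, -0.0]
force: [-0.2, -0.2, 0.3]
finger_gap: 60.3
t: 3.25
eef_pos: [582.5, 207.2, 231.2]
eef_rot: [-0.097, 0.995, -0.0, -0.0]
force: [1.1, 0.6, 0.3]
finger_gap: 60.0
3.25 [582.5 207.2 231.2] [ 0.3  0.3  0.4  1.7 -0.   0.1]
[[-0.9812, -0.1931, -0.0002], [-0.1931, 0.9812, -0.0001], [0.0002, -0.0, -1.0]] 101.13133322895786 [-0.   0.   0.8]
```

```bash
python3 -m handwheel '[{"dx":0,"dy":0,"dz":0.2,"ax":0,"ay":0,"az":0,"grip":60},{"dx":0,"dy":0,"dz":0.2,"ax":0,"ay":0,"az":0,"grip":60},{"dx":0,"dy":0,"dz":0.2,"ax":0,"ay":0,"az":0,"grip":60},{"dx":0,"dy":0,"dz":0,"ax":0,"ay":0,"az":0,"grip":60}]'
python3 - <<'E'
from meas import *
for n,(a,b,cc,d) in {"side":(120,260,220,400),"top":(80,240,200,440)}.items():
    c=arm.camera(n);cv2.imwrite(f"pics/{n}2.png",cv2.resize(c["img"][a:b,cc:d,::-1],None,fx=3.3,fy=3.3,interpolation=cv2.INTER_CUBIC))
E
```

```text
t: 3.75
eef_pos: [580.7, 206.6, 108.2]
eef_rot: [-0.096, 0.995, -0.001, -0.003]
force: [-0.5, -0.2, 1.3]
finger_gap: 60.5
```

View pics/side2.png

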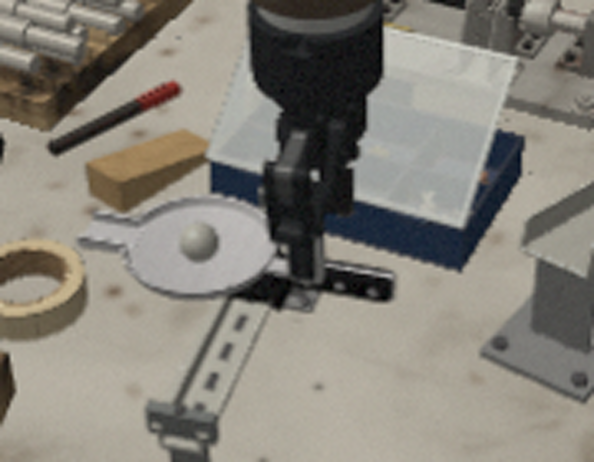

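View pics/top2.png

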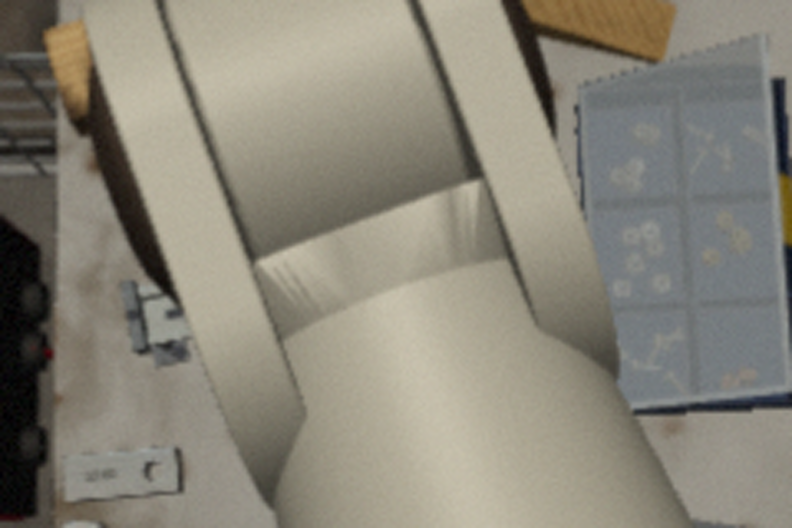

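The side view shows the fingers straddling the handle just behind the dish (crop 300,270). The arm hides this area from the top camera. Next: descend and close.

```bash
python3 -m handwheel '[{"dx":0,"dy":0,"dz":0.06,"ax":0,"ay":0,"az":0,"grip":60},{"dx":0,"dy":0,"dz":0.06,"ax":0,"ay":0,"az":0,"grip":60},{"dx":0,"dy":0,"dz":0.06,"ax":0,"ay":0,"az":0,"grip":60},{"dx":0,"dy":0,"dz":0,"ax":0,"ay":0,"az":0,"grip":60},{"dx":0,"dy":0,"dz":0,"ax":0,"ay":0,"az":0,"grip":28}]'
python3 -m handwheel '[{"dx":0,"dy":0,"dz":0,"ax":0,"ay":0,"az":0,"grip":24},{"dx":0,"dy":0,"dz":0,"ax":0,"ay":0,"az":0,"grip":21},{"dx":0,"dy":0,"dz":0,"ax":0,"ay":0,"az":0,"grip":19}]'
python3 -c "
from meas import *
s=arm.state();print(s['eef_pos'],s['force'],R.from_quat(s['eef_rot']).as_matrix().round(4).tolist())"
```

```text
t: 4.47
eef_pos: [582.5, 207.2, 75.5]
eef_rot: [-0.098, 0.995, 0.0, 0.0]
force: [-0.3, 0.3, -0.5]
finger_gap: 43.2
t: 4.85
eef_pos: [582.6, 207.2, 75.5]
eef_rot: [-0.098, 0.995, 0.0, 0.0]
force: [0.1, -0.0, 0.9]
finger_gap: 18.7
[582.6 207.2  75.5] [ 0.1 -0.   0.9] [[-0.981, -0.1941, 0.0004], [-0.1941, 0.981, 0.0001], [-0.0004, 0.0001, -1.0]]
```

```bash
python3 -m handwheel '[{"dx":0,"dy":0,"dz":0.02,"ax":0,"ay":0,"az":0,"grip":19},{"dx":0,"dy":0,"dz":0,"ax":0,"ay":0,"az":0,"grip":16},{"dx":0,"dy":0,"dz":0,"ax":0,"ay":0,"az":0,"grip":13},{"dx":0,"dy":0,"dz":0,"ax":0,"ay":0,"az":0,"grip":8},{"dx":0,"dy":0,"dz":0,"ax":0,"ay":0,"az":0,"grip":0}]' 80
python3 -m handwheel '[{"dx":0,"dy":0,"dz":0,"ax":0,"ay":0,"az":0,"grip":0},{"dx":0,"dy":0,"dz":0,"ax":0,"ay":0,"az":0,"grip":0},{"dx":0,"dy":0,"dz":0,"ax":0,"ay":0,"az":0,"grip":0}]'
python3 -c "
from meas import *
s=arm.state();print(s['eef_pos'],s['force'],s['ft_torque'],R.from_quat(s['eef_rot']).as_matrix().round(4).tolist())"
```

```text
t: 5.48
eef_pos: [582.3, 207.2, 71.1]
eef_rot: [-0.098, 0.995, -0.0, -0.0]
force: [0.9, 0.3, -2.2]
finger_gap: 14.9
t: 5.85
eef_pos: [582.3, 207.1, 71.2]
eef_rot: [-0.098, 0.995, -0.0, -0.0]
force: [0.3, 0.3, -3.6]
finger_gap: 14.5
[582.3 207.1  71.2] [ 0.3  0.3 -3.6] [-0.1  0.1 -0.1] [[-0.981, -0.1942, -0.0003], [-0.1942, 0.981, -0.0002], [0.0004, -0.0001, -1.0]]
```

```bash
python3 -m handwheel '[{"dx":0,"dy":0,"dz":0,"ax":0,"ay":0,"az":0,"grip":0},{"dx":0,"dy":0,"dz":0,"ax":0,"ay":0,"az":0,"grip":0},{"dx":0,"dy":0,"dz":-0.006,"ax":0,"ay":0,"az":0,"grip":0},{"dx":0,"dy":0,"dz":-0.006,"ax":0,"ay":0,"az":0,"grip":0}]' 110
python3 -m handwheel '[{"dx":0,"dy":0,"dz":-0.006,"ax":0,"ay":0,"az":0,"grip":0},{"dx":0,"dy":0,"dz":-0.006,"ax":0,"ay":0,"az":0,"grip":0},{"dx":0,"dy":0,"dz":-0.006,"ax":0,"ay":0,"az":0,"grip":0}]'
python3 -m handwheel '[{"dx":0,"dy":0,"dz":-0.006,"ax":0,"ay":0,"az":0,"grip":0},{"dx":0,"dy":0,"dz":-0.006,"ax":0,"ay":0,"az":0,"grip":0},{"dx":0,"dy":0,"dz":-0.006,"ax":0,"ay":0,"az":0,"grip":0},{"dx":0,"dy":0,"dz":-0.006,"ax":0,"ay":0,"az":0,"grip":0}]'
python3 -c "
from meas import *
s=arm.state();print(s['eef_pos'],s['force'],s['ft_torque'],R.from_quat(s['eef_rot']).as_matrix().round(4).tolist())"
```

```text
t: 6.35
eef_pos: [582.2, 207.1, 73.3]
eef_rot: [-0.098, 0.995, -0.0, -0.0]
force: [0.9, 0.2, -6.4]
finger_gap: 14.0
t: 6.72
eef_pos: [582.6, 207.3, 77.6]
eef_rot: [-0.098, 0.995, 0.0, 0.0]
force: [0.3, 1.1, -3.6]
finger_gap: 14.1
t: 7.22
eef_pos: [582.5, 207.3, 82.3]
eef_rot: [-0.098, 0.995, 0.0, 0.0]
force: [-0.2, -0.3, -2.0]
finger_gap: 14.3
[582.5 207.3  82.3] [-0.2 -0.3 -2. ] [-0.1  0.2  0. ] [[-0.981, -0.1942, 0.0002], [-0.1942, 0.981, 0.0001], [-0.0002, 0.0001, -1.0]]
```

```bash
python3 -m handwheel '[{"dx":0,"dy":0,"dz":-0.015,"ax":0,"ay":0,"az":0,"grip":0},{"dx":0,"dy":0,"dz":-0.03,"ax":0,"ay":0,"az":0,"grip":0},{"dx":0,"dy":0,"dz":-0.04,"ax":0,"ay":0,"az":0,"grip":0},{"dx":0,"dy":0,"dz":-0.04,"ax":0,"ay":0,"az":0,"grip":0},{"dx":0,"dy":0,"dz":-0.04,"ax":0,"ay":0,"az":0,"grip":0}]'
python3 -m handwheel '[{"dx":0,"dy":0,"dz":-0.04,"ax":0,"ay":0,"az":0,"grip":0},{"dx":0,"dy":0,"dz":-0.03,"ax":0,"ay":0,"az":0,"grip":0},{"dx":0,"dy":0,"dz":-0.015,"ax":0,"ay":0,"az":0,"grip":0},{"dx":0,"dy":0,"dz":0,"ax":0,"ay":0,"az":0,"grip":0}]'
python3 - <<'E'
from meas import *
s=arm.state();print(s['eef_pos'],s['force'],s['ft_torque'])
c=arm.camera("side");np.savez("side3.npz",**c);cv2.imwrite("pics/side3.png",cv2.resize(c["img"][80:260,210:400,::-1],None,fx=3.3,fy=3.3,interpolation=cv2.INTER_CUBIC))
E
```

```text
t: 7.85
eef_pos: [582.5, 207.3, 115.9]
eef_rot: [-0.098, 0.995, 0.0, 0.0]
force: [-0.1, 0.2, -3.3]
finger_gap: 14.4
t: 8.35
eef_pos: [582.5, 207.2, 132.2]
eef_rot: [-0.098, 0.995, 0.0, 0.0]
force: [0.5, -0.2, -2.9]
finger_gap: 14.6
[582.5 207.2 132.2] [ 0.5 -0.2 -2.9] [ 0.  -0.1 -0. ]
```

View pics/side3.png

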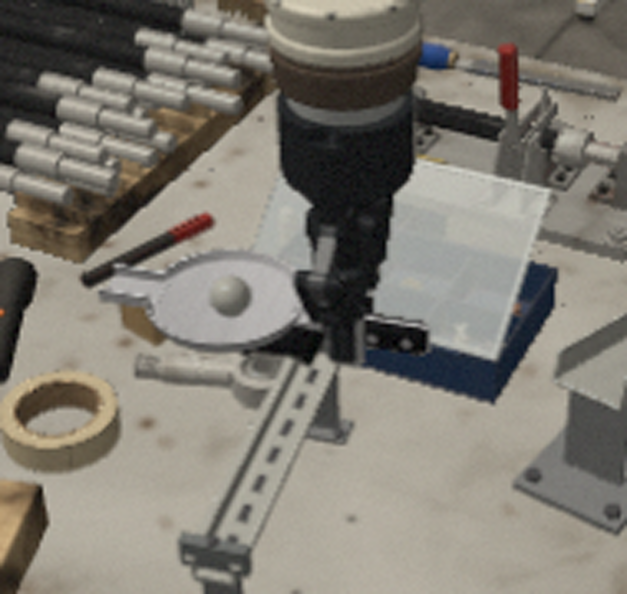

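Run:
```python
from meas import *
yaw=np.radians(11.2);X=np.array([np.cos(yaw),np.sin(yaw)]);Y=np.array([-X[1],X[0]])
for f,dz in(("side0.npz",0),("side3.npz",61)):
    c=load(f);C=cloud(c).reshape(-1,3);C=C[np.isfinite(C[:,0])]
    d=C[:,:2]-[658.5,222];L=np.c_[d@X,d@Y,C[:,2]-dz]
    r=np.hypot(L[:,0],L[:,1]);k=(r<40)&(r>20)&(abs(L[:,2]-89)<8);A=np.c_[L[k,:2],np.ones(k.sum())]
    # include spout/handle centre line heights
    co=np.linalg.lstsq(A,L[k,2],rcond=None)[0];print(f,k.sum(),np.degrees(co[:2]),co[2])
    h=L[(L[:,0]>-122)&(L[:,0]<-92)&(abs(L[:,1])<14)&(L[:,2]>80)];s=L[(L[:,0]>55)&(L[:,0]<76)&(abs(L[:,1])<14)&(L[:,2]>80)]
    print(" handle z",np.median(h[:,2]),len(h),"spout z",np.median(s[:,2]),len(s),"spout y",s[:,1].mean(),"tipx",np.sort(L[(L[:,2]>80)&(abs(L[:,1])<16),0])[-5:])
    b=L[(L[:,2]>100)&(r<30)];print(" ball",b.mean(0))
```

```text
side0.npz 525 [-0.1 -0.9] 90.38707801474344
 handle z 96.27686769280558 150 spout z 93.28737533874306 80 spout y -4.731731961801875 tipx [77.  77.  77.3 78.1 78.5]
 ball [ -0.9   7.5 106.7]
side3.npz 509 [ 0.2 -1.5] 90.38325994894983
 handle z 221.48886401659024 492 spout z 93.69930808777963 78 spout y -5.320813291240171 tipx [76.7 76.7 77.  77.1 78.7]
 ball [ -3.8   7.6 107. ]
```

The pan is level in hand (pitch about 0.2°) and the ball is centred. Next: retreat sideways before turning.

```bash
python3 -m handwheel '[{"dx":0.005,"dy":0.009,"dz":0,"ax":0,"ay":0,"az":0,"grip":0},{"dx":0.01,"dy":0.018,"dz":0,"ax":0,"ay":0,"az":0,"grip":0},{"dx":0.015,"dy":0.027,"dz":0,"ax":0,"ay":0,"az":0,"grip":0},{"dx":0.02,"dy":0.036,"dz":0,"ax":0,"ay":0,"az":0,"grip":0},{"dx":0.02,"dy":0.036,"dz":0,"ax":0,"ay":0,"az":0,"grip":0}]'
python3 -m handwheel '[{"dx":0.02,"dy":0.036,"dz":0,"ax":0,"ay":0,"az":0,"grip":0},{"dx":0.02,"dy":0.036,"dz":0,"ax":0,"ay":0,"az":0,"grip":0},{"dx":0.02,"dy":0.036,"dz":0,"ax":0,"ay":0,"az":0,"grip":0},{"dx":0.02,"dy":0.036,"dz":0,"ax":0,"ay":0,"az":0,"grip":0},{"dx":0.02,"dy":0.036,"dz":0,"ax":0,"ay":0,"az":0,"grip":0}]'
python3 -m handwheel '[{"dx":0.02,"dy":0.036,"dz":0,"ax":0,"ay":0,"az":0,"grip":0},{"dx":0.02,"dy":0.036,"dz":0,"ax":0,"ay":0,"az":0,"grip":0},{"dx":0.02,"dy":0.036,"dz":0,"ax":0,"ay":0,"az":0,"grip":0},{"dx":0.02,"dy":0.036,"dz":0,"ax":0,"ay":0,"az":0,"grip":0},{"dx":0.02,"dy":0.036,"dz":0,"ax":0,"ay":0,"az":0,"grip":0}]'
python3 -m handwheel '[{"dx":0.02,"dy":0.036,"dz":0,"ax":0,"ay":0,"az":0,"grip":0},{"dx":0.02,"dy":0.036,"dz":0,"ax":0,"ay":0,"az":0,"grip":0},{"dx":0.02,"dy":0.036,"dz":0,"ax":0,"ay":0,"az":0,"grip":0},{"dx":0.015,"dy":0.027,"dz":0,"ax":0,"ay":0,"az":0,"grip":0},{"dx":0.01,"dy":0.018,"dz":0,"ax":0,"ay":0,"az":0,"grip":0}]'
python3 -m handwheel '[{"dx":0.005,"dy":0.009,"dz":0,"ax":0,"ay":0,"az":0,"grip":0},{"dx":0,"dy":0,"dz":0,"ax":0,"ay":0,"az":0,"grip":0}]'
python3 -c "
from meas import *
s=arm.state();print(s['eef_pos'],s['force'],s['joint_pos'].round(3).tolist(),R.from_quat(s['eef_rot']).as_matrix().round(4).tolist())"
```

```text
t: 9.02
eef_pos: [563.4, 229.8, 132.1]
eef_rot: [-0.098, 0.995, 0.0, 0.0]
force: [-0.5, -0.5, -2.4]
finger_gap: 14.1
t: 9.65
eef_pos: [536.8, 261.1, 132.1]
eef_rot: [-0.098, 0.995, 0.0, -0.0]
force: [0.8, -0.4, -3.6]
finger_gap: 14.2
t: 10.28
eef_pos: [510.2, 292.5, 132.1]
eef_rot: [-0.098, 0.995, -0.0, -0.0]
force: [0.8, -0.8, -3.5]
finger_gap: 14.2
t: 10.9
eef_pos: [487.7, 319.1, 132.1]
eef_rot: [-0.098, 0.995, 0.0, 0.0]
force: [0.5, -0.3, -2.7]
finger_gap: 14.2
t: 11.15
eef_pos: [486.6, 320.4, 132.1]
eef_rot: [-0.098, 0.995, -0.0, 0.0]
force: [0.4, -0.0, -2.9]
finger_gap: 14.0
[486.6 320.4 132.1] [ 0.4 -0.  -2.9] [0.582, 0.15, 0.054, 1.474, -0.0, 0.387] [[-0.981, -0.1943, 0.0], [-0.1943, 0.981, -0.0001], [-0.0, -0.0001, -1.0]]
```

```bash
python3 -m handwheel '[{"dx":0,"dy":0,"dz":0,"ax":0,"ay":0,"az":0.1,"grip":0},{"dx":0,"dy":0,"dz":0,"ax":0,"ay":0,"az":0.2,"grip":0},{"dx":0,"dy":0,"dz":0,"ax":0,"ay":0,"az":0.3,"grip":0},{"dx":0,"dy":0,"dz":0,"ax":0,"ay":0,"az":0.4,"grip":0},{"dx":0,"dy":0,"dz":0,"ax":0,"ay":0,"az":0.4,"grip":0}]'
python3 -m handwheel '[{"dx":0,"dy":0,"dz":0,"ax":0,"ay":0,"az":0.4,"grip":0},{"dx":0,"dy":0,"dz":0,"ax":0,"ay":0,"az":0.4,"grip":0},{"dx":0,"dy":0,"dz":0,"ax":0,"ay":0,"az":0.4,"grip":0},{"dx":0,"dy":0,"dz":0,"ax":0,"ay":0,"az":0.4,"grip":0},{"dx":0,"dy":0,"dz":0,"ax":0,"ay":0,"az":0.4,"grip":0}]'
python3 -m handwheel '[{"dx":0,"dy":0,"dz":0,"ax":0,"ay":0,"az":0.4,"grip":0},{"dx":0,"dy":0,"dz":0,"ax":0,"ay":0,"az":0.4,"grip":0},{"dx":0,"dy":0,"dz":0,"ax":0,"ay":0,"az":0.4,"grip":0},{"dx":0,"dy":0,"dz":0,"ax":0,"ay":0,"az":0.4,"grip":0},{"dx":0,"dy":0,"dz":0,"ax":0,"ay":0,"az":0.4,"grip":0}]'
python3 -m handwheel '[{"dx":0,"dy":0,"dz":0,"ax":0,"ay":0,"az":0.4,"grip":0},{"dx":0,"dy":0,"dz":0,"ax":0,"ay":0,"az":0.4,"grip":0},{"dx":0,"dy":0,"dz":0,"ax":0,"ay":0,"az":0.4,"grip":0},{"dx":0,"dy":0,"dz":0,"ax":0,"ay":0,"az":0.4,"grip":0},{"dx":0,"dy":0,"dz":0,"ax":0,"ay":0,"az":0.4,"grip":0}]'
python3 -m handwheel '[{"dx":0,"dy":0,"dz":0,"ax":0,"ay":0,"az":0.4,"grip":0},{"dx":0,"dy":0,"dz":0,"ax":0,"ay":0,"az":0.4,"grip":0},{"dx":0,"dy":0,"dz":0,"ax":0,"ay":0,"az":0.4,"grip":0},{"dx":0,"dy":0,"dz":0,"ax":0,"ay":0,"az":0.4,"grip":0},{"dx":0,"dy":0,"dz":0,"ax":0,"ay":0,"az":0.4,"grip":0}]'
python3 -m handwheel '[{"dx":0,"dy":0,"dz":0,"ax":0,"ay":0,"az":0.4,"grip":0},{"dx":0,"dy":0,"dz":0,"ax":0,"ay":0,"az":0.4,"grip":0},{"dx":0,"dy":0,"dz":0,"ax":0,"ay":0,"az":0.3,"grip":0},{"dx":0,"dy":0,"dz":0,"ax":0,"ay":0,"az":0.2,"grip":0},{"dx":0,"dy":0,"dz":0,"ax":0,"ay":0,"az":0.2,"grip":0}]'
python3 -m handwheel '[{"dx":0,"dy":0,"dz":0,"ax":0,"ay":0,"az":0.1,"grip":0},{"dx":0,"dy":0,"dz":0,"ax":0,"ay":0,"az":0,"grip":0},{"dx":0,"dy":0,"dz":0,"ax":0,"ay":0,"az":0,"grip":0}]'
python3 - <<'E'
from meas import *
s=arm.state();M=R.from_quat(s['eef_rot']).as_matrix();print(s['eef_pos'],s['force'],s['joint_pos'].round(3).tolist(),M.round(4).tolist())
for n in("side","top"):
    c=arm.camera(n);np.savez(n+"4.npz",**c)
    cv2.imwrite(f"pics/{n}4.png",cv2.resize(c["img"][60:360,200:500,::-1],None,fx=2,fy=2,interpolation=cv2.INTER_CUBIC))
    for q in("spout_tip","steel_ball_center"):
        for z in arm.spot_in(n,q)[:1]: print(n,q,z,pix_depth(c,z["position"][0]*640,z["position"][1]*400))
E
```

```text
t: 11.78
eef_pos: [486.7, 320.3, 132.1]
eef_rot: [0.026, 1.0, 0.0, 0.0]
force: [-0.3, -1.4, -2.0]
finger_gap: 14.3
t: 12.4
eef_pos: [486.7, 320.3, 132.1]
eef_rot: [0.2, 0.98, 0.0, -0.0]
force: [0.0, -0.5, -3.3]
finger_gap: 14.3
t: 13.02
eef_pos: [486.8, 320.3, 132.1]
eef_rot: [0.367, 0.93, 0.0, 0.0]
force: [-0.3, -0.1, -2.6]
finger_gap: 14.4
t: 13.65
eef_pos: [486.8, 320.3, 132.1]
eef_rot: [0.523, 0.853, 0.0, -0.0]
force: [-0.6, -0.2, -3.0]
finger_gap: 14.0
t: 14.28
eef_pos: [486.8, 320.4, 132.2]
eef_rot: [0.663, 0.749, 0.0, 0.0]
force: [0.1, -0.0, -3.7]
finger_gap: 14.3
t: 14.9
eef_pos: [486.7, 320.3, 132.1]
eef_rot: [0.754, 0.657, 0.0, -0.0]
force: [-0.0, 0.3, -2.0]
finger_gap: 14.3
t: 15.28
eef_pos: [486.6, 320.4, 132.1]
eef_rot: [0.759, 0.651, -0.0, -0.0]
force: [0.1, -0.2, -2.0]
finger_gap: 14.4
[486.6 320.4 132.1] [ 0.1 -0.2 -2. ] [0.582, 0.15, 0.054, 1.474, 0.0, 2.306] [[0.1527, 0.9883, -0.0], [0.9883, -0.1527, 0.0], [0.0, -0.0, -1.0]]
side spout_tip {'position': [0.5784, 0.5132], 'score': 0.83} [426.2 316.5 225.6]
top spout_tip {'position': [0.4645, 0.5992], 'score': 0.62} [475.1 230.6 150.8]
top steel_ball_center {'position': [0.4567, 0.419], 'score': 0.47} [616.4 244.5  63.9]
```

View pics/side4.png

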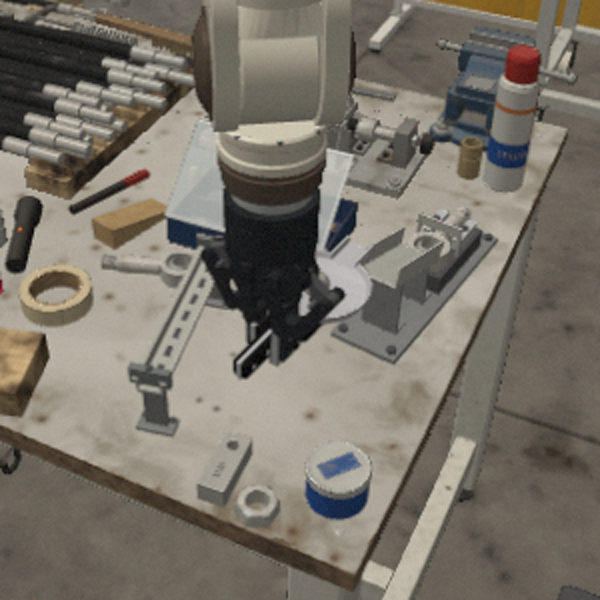

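View pics/top4.png

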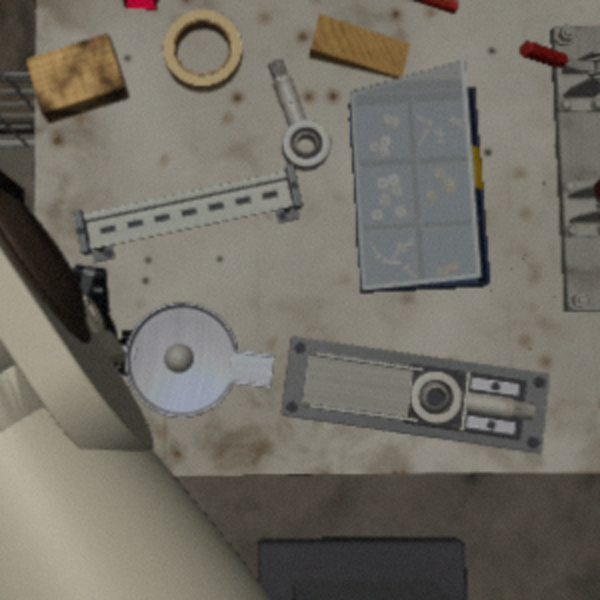

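Top view: the dish is at crop (181,360) with the ball centred, and the spout tip at (272,369) points at the chute mouth (about 305,380). The pan can be measured directly in the same camera.

```bash
cat > pan.py <<'E'
from meas import *
def pan(c,z0,m=np.array([457.5,132.5])):
    C=cloud(c).reshape(-1,3);C=C[np.isfinite(C[:,0])]
    h=np.radians(-98.8);X=np.array([np.cos(h),np.sin(h)]);Y=np.array([-X[1],X[0]])
    L=np.c_[(C[:,:2]-m)@X,(C[:,:2]-m)@Y,C[:,2]-z0]
    return L[(L[:,2]>-4)&(L[:,2]<40)&(L[:,0]<60)&(L[:,0]>-250)&(abs(L[:,1])<70)]
def rep(L,ox,xt):  # ox expected pan origin x (chute-mouth frame), xt tip
    d=L[(L[:,2]<18)&(abs(L[:,0]-ox)<56)]
    for _ in range(1):
        (cx,cy),r=cv2.minEnclosingCircle(d[abs(d[:,0]-ox)<50][:,:2].astype(np.float32))
    print("dish y range",d[:,1].min(),d[:,1].max(),"mid",(np.percentile(d[:,1],1)+np.percentile(d[:,1],99))/2)
    s=L[(L[:,0]>ox+56)&(L[:,0]<xt+4)&(L[:,2]<18)&(abs(L[:,1])<25)]
    print("spout n",len(s),"y",s[:,1].min(),s[:,1].max(),"mean",s[:,1].mean(),"z",np.median(s[:,2]),"tip x",np.sort(s[:,0])[-6:])
    for a in np.arange(ox+56,ox+76,7):
        q=s[(s[:,0]>a)&(s[:,0]<a+7)];print("  x",a-ox,"ymid",(q[:,1].min()+q[:,1].max())/2, "w",np.ptp(q[:,1]))
    b=L[(L[:,2]>19)&(np.hypot(L[:,0]-ox,L[:,1])<20)];print("ball top mean rel",b[:,0].mean()-ox,b[:,1].mean(),b[:,2].max())
    r=np.hypot(L[:,0]-ox,L[:,1]);k=(r<40)&(r>18)&(L[:,2]<12);co=np.linalg.lstsq(np.c_[L[k,0]-ox,L[k,1],np.ones(k.sum())],L[k,2],rcond=None)[0]
    print("tilt deg",np.degrees(co[:2]),co[2])
E
python3 - <<'E'
from pan import *
c=load("top4.npz");L=pan(c,148);
s=arm.state();h=np.radians(-98.8);X=np.array([np.cos(h),np.sin(h)])
ox=(s["eef_pos"][:2]-[457.5,132.5])@X+77.6;print("tool in mouth frame",(s["eef_pos"][:2]-[457.5,132.5])@X,(s["eef_pos"][:2]-[457.5,132.5])@np.array([-X[1],X[0]]),ox)
rep(L,ox,ox+78)
E
```

```text
tool in mouth frame -190.12250162459165 0.05672461429984589 -112.52250162459165
dish y range -47.669433173832175 49.94103272460209 mid 0.9765112128210696
spout n 229 y -12.235392640123068 15.632003265085038 mean 1.7212077268743364 z 5.939261855780273 tip x [-33.2 -33.  -32.9 -32.8 -32.7 -32.6]
  x 56.0 ymid 1.5948776538911051 w 27.660540588028347
  x 63.0 ymid 1.9378016817661354 w 27.388403166637804
  x 70.0 ymid 1.829439032542413 w 27.599190513175827
ball top mean rel 0.051506825922501775 1.8657978953628702 27.416119037301314
tilt deg [-0.7 -0.4] 3.201675564371152
```

```bash
python3 -m handwheel '[{"dx":0,"dy":-0.002,"dz":0.01,"ax":0,"ay":0,"az":0,"grip":0},{"dx":0,"dy":-0.002,"dz":0.02,"ax":0,"ay":0,"az":0,"grip":0},{"dx":0,"dy":-0.002,"dz":0.03,"ax":0,"ay":0,"az":0,"grip":0},{"dx":0,"dy":-0.002,"dz":0.035,"ax":0,"ay":0,"az":0,"grip":0},{"dx":0,"dy":-0.002,"dz":0.035,"ax":0,"ay":0,"az":0,"grip":0}]'
python3 -m handwheel '[{"dx":0,"dy":-0.002,"dz":0.035,"ax":0,"ay":0,"az":0,"grip":0},{"dx":0,"dy":0,"dz":0.035,"ax":0,"ay":0,"az":0,"grip":0},{"dx":0,"dy":0,"dz":0.03,"ax":0,"ay":0,"az":0,"grip":0},{"dx":0,"dy":0,"dz":0.015,"ax":0,"ay":0,"az":0,"grip":0},{"dx":0,"dy":0,"dz":0.01,"ax":0,"ay":0,"az":0,"grip":0}]'
python3 -m handwheel '[{"dx":0,"dy":0,"dz":0,"ax":0,"ay":0,"az":0,"grip":0}]'
python3 - <<'E'
from pan import *
s=arm.state();h=np.radians(-98.8);X=np.array([np.cos(h),np.sin(h)])
ox=(s["eef_pos"][:2]-[457.5,132.5])@X+77.6;print(s["eef_pos"],s["eef_rot"],ox)
c=arm.camera("top");rep(pan(c,97),ox,ox+78)
E
```

```text
t: 16.2
eef_pos: [484.5, 320.6, 105.4]
eef_rot: [0.759, 0.651, -0.0, -0.0]
force: [1.2, 0.1, -2.5]
finger_gap: 14.2
t: 16.82
eef_pos: [484.3, 320.7, 81.0]
eef_rot: [0.759, 0.651, 0.0, 0.0]
force: [-0.5, 0.1, -2.7]
finger_gap: 14.2
t: 16.95
eef_pos: [484.3, 320.7, 81.1]
eef_rot: [0.759, 0.651, 0.0, 0.0]
force: [0.4, -0.2, -3.2]
finger_gap: 14.3
[484.3 320.7  81.1] [0.8 0.7 0.  0. ] -112.53096128275604
dish y range -50.17802724625504 47.3608078090517 mid -1.3616844215885848
spout n 205 y -14.492530481633363 13.317457343486703 mean -0.7008722257338743 z 5.783689536923248 tip x [-33.  -32.9 -32.7 -32.6 -32.5 -32.5]
  x 56.0 ymid -0.8428278729453318 w 27.299405217376062
  x 63.0 ymid -0.5559529137330017 w 27.222016537313777
  x 70.0 ymid -0.6822117264385765 w 27.523155141052648
ball top mean rel -0.029225233185485422 -0.4347538713243643 26.20559427894807
tilt deg [-0.7  0.3] 3.1576387547368205
```

Spout mid y is -0.65 and the trough mid is -0.5, so they are aligned. Next: advance 47 mm.

```bash
python3 -m handwheel '[{"dx":-0.01,"dy":0,"dz":0,"ax":0,"ay":0,"az":0,"grip":0},{"dx":-0.02,"dy":0,"dz":0,"ax":0,"ay":0,"az":0,"grip":0},{"dx":-0.025,"dy":0,"dz":0,"ax":0,"ay":0,"az":0,"grip":0},{"dx":-0.025,"dy":0,"dz":0,"ax":0,"ay":0,"az":0,"grip":0},{"dx":-0.025,"dy":0,"dz":0,"ax":0,"ay":0,"az":0,"grip":0}]'
python3 -m handwheel '[{"dx":-0.025,"dy":0,"dz":0,"ax":0,"ay":0,"az":0,"grip":0},{"dx":-0.025,"dy":0,"dz":0,"ax":0,"ay":0,"az":0,"grip":0},{"dx":-0.025,"dy":0,"dz":0,"ax":0,"ay":0,"az":0,"grip":0},{"dx":-0.025,"dy":0,"dz":0,"ax":0,"ay":0,"az":0,"grip":0},{"dx":-0.02,"dy":0,"dz":0,"ax":0,"ay":0,"az":0,"grip":0}]'
python3 -m handwheel '[{"dx":-0.01,"dy":0,"dz":0,"ax":0,"ay":0,"az":0,"grip":0},{"dx":0,"dy":0,"dz":0,"ax":0,"ay":0,"az":0,"grip":0},{"dx":0,"dy":0,"dz":0,"ax":0,"ay":0,"az":0,"grip":0},{"dx":0,"dy":0,"dz":0,"ax":0,"ay":0,"az":0,"grip":0},{"dx":0,"dy":0,"dz":0,"ax":0,"ay":0,"az":0,"grip":0}]'
python3 - <<'E'
from pan import *
s=arm.state();h=np.radians(-98.8);X=np.array([np.cos(h),np.sin(h)])
ox=(s["eef_pos"][:2]-[457.5,132.5])@X+77.6;print(s["eef_pos"],ox)
for n in("top","side"):
    c=arm.camera(n);np.savez(n+"5.npz",**c)
    if n=="top":rep(pan(c,97),ox,ox+78)
    a=(200,330,200,400) if n=="top" else (130,260,300,450)
    cv2.imwrite(f"pics/{n}5.png",cv2.resize(c["img"][a[0]:a[1],a[2]:a[3],::-1],None,fx=4,fy=4,interpolation=cv2.INTER_CUBIC))
E
```

```text
t: 17.62
eef_pos: [481.0, 299.6, 81.1]
eef_rot: [0.759, 0.651, 0.0, -0.0]
force: [0.1, -0.7, -2.1]
finger_gap: 14.5
t: 18.25
eef_pos: [477.3, 276.0, 81.1]
eef_rot: [0.759, 0.651, 0.0, 0.0]
force: [-0.0, -0.0, -3.3]
finger_gap: 14.0
t: 18.88
eef_pos: [477.1, 274.4, 81.0]
eef_rot: [0.759, 0.651, -0.0, -0.0]
force: [-0.8, 0.2, -3.5]
finger_gap: 14.2
[477.1 274.4  81. ] -65.57528224362926
dish y range -50.12633423869692 47.42130004285567 mid -0.4615550134808579
spout n 247 y -24.606826438694803 24.718981133058225 mean -0.25269032169993944 z 6.1115950391268825 tip x [14.2 14.3 15.1 15.6 15.8 16.2]
  x 56.0 ymid -0.8157563845303777 w 26.191008740623495
  x 63.0 ymid 0.12678429757620968 w 48.19728282552215
  x 70.0 ymid 0.05607734718171109 w 49.32580757175303
ball top mean rel 0.2661399092397829 -0.6488807141096148 26.992849520889877
tilt deg [-0.1  1. ] 2.9725209828970107
```

View pics/top5.png

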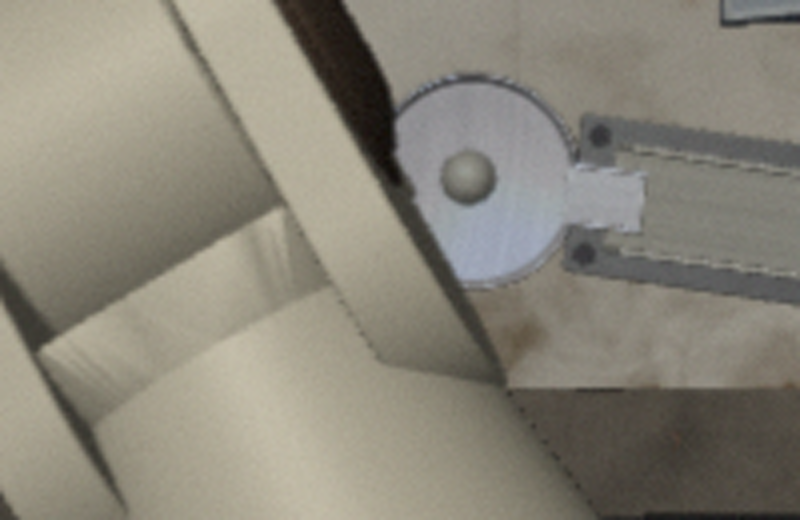

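View pics/side5.png

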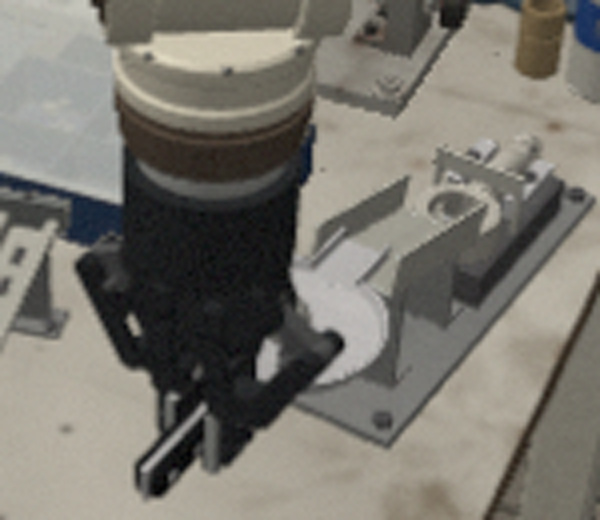

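The top view shows the spout tip (crop 642,200) midway between the cheeks and about 15 mm inside the mouth, with the ball centred (468,177). The side view shows the spout resting on nothing. Handing in.

```bash
python3 -c "
from bench import arm
print(arm.close_job()); s=arm.state(); print(s['t'],s['eef_pos'],s['force'],s['finger_gap'])"
```

```text
the job is handed in; nothing more can be done
None
the job is handed in; nothing more can be done
```

I gripped the pan's handle with 110 N and lifted it straight off the rail. I drew it back, turned it about 110° to face the chute, lowered it and moved the spout into the mouth. I handed the job in at about 19 s; `close_job` gives no verdict.

**Last checks, from the top camera:**

| Check | Measured | Allowed |
|---|---|---|
| Spout tip inside the mouth | about 15 mm | 2–28 mm |
| Offset from midway between the cheeks | within about 1 mm | 7 mm |
| Height of spout tip above the floor edge | about 9 mm | 0–18 mm |
| Pan tilt | about 1° or less | 4° |
| Pan angle to the chute | within about 1° | 8° |
| Ball from the dish centre | within about 1 mm | 10 mm |

The wrist force stayed steady at about 3 N, roughly the weight of the pan and ball, so I saw no sign of contact with the chute. The bystanders were still in place in the picture taken after the turn.

**What disagreed or was weaker:**
- **Cameras:** the two cameras differ by 1–4 mm on the chute mouth. I used the top camera for both the spout and the trough, so that offset largely cancels.
- **Sideways offset:** in the final position the depth data mixed spout and cheeks, so this figure comes from just before the advance and from the last picture.
- **Spout height:** this is less direct, because it assumes the thickness of the spout's sheet.
- **First move calls:** they were refused for missing keys, which moved nothing but the fingers.

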